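# Put the hole saws away by size on the dowel rack

## Robot

A 6-joint arm with a two-finger parallel gripper is mounted at the origin on the work surface. World frame = base frame: x ahead of the robot, y to its left, z up, the work surface at z = 0. Lengths are in m, angles in rad, forces in N, time in s.
With the tool pointing down it reaches from about 0.4 to 0.925 m from the base axis. Payload 3.4 kg.
Tool frame: the origin (TCP) lies on the mounting face of the last link; the fingertips stand 173 mm ahead of it and the grasp point (between the pads) lies 155 mm ahead of it; z points along the fingers, y is the direction in which the jaws open and shut (so a half turn about z gives the same grasp; the last joint's range is limited). The gripper opens to 85 mm and grips with 20 to 120 N. Pads are 22 mm wide; open, the fingers measure 114 mm over their backs; the gripper's body (76 mm by 85 mm) begins 54 mm behind the grasp point. The pads swing forward as they close: fully open they stand 13 mm farther back than shut.
Start: joints at [1.095, 0.307, 1.506, -0, 1.328, -0.073], TCP at [0.225, 0.529, 0.405] pointing down, gripper open.
Joint ranges: [-3.12, 3.12], [-1.05, 2.28], [0.14, 2.33], [-1.42, 4.57], [0.1, 2.73], [-2.68, 2.68]. Speed limits (rad/s): [2.57, 2.57, 3.14, 3.14, 3.14, 3.14].

## Interface

Orientations are given as a unit quaternion [w, x, y, z].
In Python, from station import robot gives the robot as it stands. The module is installed in compiled form; this text tells all that it offers.
- The arm moves only by the tool play_rows, never from a script. Its argument "moves" is a list of rows, each an object of numbers: "tx", "ty", "tz": the shift along the tool's x, y, z in cm; "ax", "ay", "az": the turn, a rotation vector about the tool's x, y, z in rad; "hand": the closure, from -1 (fully open) to 1 (shut), so that 0 is half open. A call has 1 to 10 rows; each row is the pose to reach, as a shift and turn from the pose commanded when the call began, along the tool's axes at that moment; what a row does not reach only later rows make up. A row lasts 1/10 s, in which the tool goes at most 50 mm and 8.59 degrees, less where a joint would pass 70% of its speed; a pose out of reach is approached as far as the arm can. A call with a gripper value outside its range is refused whole. The fingers move at their own pace and stop on an object; the grip force is fixed at half the most. Time passes only in rows, so rows that repeat a pose let the fingers close. It gives the time, the measured TCP pose, the force and the opening at its end, in the units of the state.
- robot.observe(): the state, without advancing time (a new reading comes with each control period).
- robot.read_camera(name): name is "scene" or "top" or "wrist"; returns a dict with "image" (400x640x3 uint8, red, green, blue), "intrinsics" (3x3 intrinsics, pixels), "dist" ([k1, k2, p1, p2, k3] as OpenCV has them; the pictures are not rectified), "T" (4x4, takes a point from camera to world coordinates). Camera axes: x right, y up, looking along -z (the intrinsics and any distortion apply to the point x, -y, -z); pixel columns grow to the right and rows downward; lengths in m; the calibration is good to about 2 mm. A picture is of the moment at which its call begins. There is no depth.
- robot.finish_job(): hands the job in, once; it reports no verdict.
The state is a dict: "clock": time; "joint_pos": joint angles; "qvel": joint speeds; "tau": joint torques, N m; "tcp_pos": TCP position; "tool_rot": TCP orientation; "wrist_force": force on the tool from outside, world axes, zero at the start; "wrist_torque": the same for the moment, N m; "grip_width": finger opening in m.
Only numpy, scipy, OpenCV 4.12 (cv2) and the standard library are available. Lean on these libraries where they do the work, as an engineer would, in place of code of your own. Each camera call takes 0.05 s, during which the arm holds its last target.

## Task

Put the four hole saws away on the rack in order of size: each standing upright, teeth down, centred over a dowel of its own, the smallest on the dowel next to the arbor, then growing one by one to the largest at the wax-tin end. Do not tip any saw over, and leave the arbor and the wax tin where they are.

Things in the scene. Friction and masses are not known exactly. Their poses are not given: they have to be found in the camera images.
- saw_32: hole saw, 32 mm outside diameter, 45 mm tall: a plain grey steel cup standing on the bench with its teeth down and its closed cap up (dark threaded hole in the middle of the cap). Open below, about 24 mm deep inside, wall 2.2 mm, so it drops over a dowel with 8 mm to spare all round. Origin: on its axis at the teeth, z up. 50 to 95 g.
- saw_41: hole saw, 41 mm outside diameter, 45 mm tall: a plain grey steel cup standing on the bench with its teeth down and its closed cap up (dark threaded hole in the middle of the cap). Open below, about 24 mm deep inside, wall 2.2 mm, so it drops over a dowel with 13 mm to spare all round. Origin: on its axis at the teeth, z up. 75 to 130 g.
- saw_51: hole saw, 51 mm outside diameter, 45 mm tall: a plain grey steel cup standing on the bench with its teeth down and its closed cap up (dark threaded hole in the middle of the cap). Open below, about 24 mm deep inside, wall 2.2 mm, so it drops over a dowel with 17 mm to spare all round. Origin: on its axis at the teeth, z up. 95 to 170 g.
- saw_64: hole saw, 64 mm outside diameter, 45 mm tall: a plain grey steel cup standing on the bench with its teeth down and its closed cap up (dark threaded hole in the middle of the cap). Open below, about 24 mm deep inside, wall 2.2 mm, so it drops over a dowel with 24 mm to spare all round. Origin: on its axis at the teeth, z up. 125 to 225 g.
- dowel_a: one of four identical upright wooden dowels, 9 mm thick and 18 mm tall with a tapered tip, in a straight row at 76 mm spacing on the rack, a fixed plywood board 100 mm wide, 420 mm long and 20 mm thick lying on the bench. The letter says nothing about the place in the row. Origin: foot of the dowel on the board's upper face (20 mm above the bench); z up, y along the row, x across the board.
- dowel_b: one of four identical upright wooden dowels, 9 mm thick and 18 mm tall with a tapered tip, in a straight row at 76 mm spacing on the rack, a fixed plywood board 100 mm wide, 420 mm long and 20 mm thick lying on the bench. The letter says nothing about the place in the row. Origin: foot of the dowel on the board's upper face (20 mm above the bench); z up, y along the row, x across the board.
- dowel_c: one of four identical upright wooden dowels, 9 mm thick and 18 mm tall with a tapered tip, in a straight row at 76 mm spacing on the rack, a fixed plywood board 100 mm wide, 420 mm long and 20 mm thick lying on the bench. The letter says nothing about the place in the row. Origin: foot of the dowel on the board's upper face (20 mm above the bench); z up, y along the row, x across the board.
- dowel_d: one of four identical upright wooden dowels, 9 mm thick and 18 mm tall with a tapered tip, in a straight row at 76 mm spacing on the rack, a fixed plywood board 100 mm wide, 420 mm long and 20 mm thick lying on the bench. The letter says nothing about the place in the row. Origin: foot of the dowel on the board's upper face (20 mm above the bench); z up, y along the row, x across the board.
- arbor: hole saw arbor (steel shank, collar and pilot drill, about 100 mm long, 35 mm high over the board) lying across the rack in a small loose wooden cradle 36 mm wide, at one end of the row, 64 mm beyond the end dowel; left or right end, by chance. Origin: centre of the cradle's underside on the board.
- wax_tin: round flat aluminium tin of cutting wax, 46 mm across, 21 mm high, standing loose at the other end of the rack, 64 mm beyond that end's dowel. Origin: centre of its underside.
There are look-alikes about, which are no part of the job. Leave any orange look-alike of the saw_64 alone.

How it is judged:
At the end, for the whole second after the job is handed in: Every hole saw stands upright and at rest on the rack board (teeth within 4 mm of its upper face, tilt under 0.08 rad), its axis within 12 mm of a dowel; counted from the arbor the dowels carry the 32, 41, 51 and 64 mm saws; the arbor and the wax tin are within 25 mm of where they started ((horizontal distance between saw_32 and dowel_a below 0.012 m or horizontal distance between saw_32 and dowel_b below 0.012 m or horizontal distance between saw_32 and dowel_c below 0.012 m or horizontal distance between saw_32 and dowel_d below 0.012 m) and horizontal distance between saw_32 and arbor between 0.029 and 0.099 m and height (world z) of saw_32 between 0.016 and 0.024 m and angle between each of saw_32, saw_41, saw_51, saw_64's own z axis and vertical below 0.08 rad and linear speed of each of saw_32, saw_41, saw_51, saw_64 below 0.02 m/s and angular speed of each of saw_32, saw_41, saw_51, saw_64 below 0.2 rad/s and (horizontal distance between saw_41 and dowel_a below 0.012 m or horizontal distance between saw_41 and dowel_b below 0.012 m or horizontal distance between saw_41 and dowel_c below 0.012 m or horizontal distance between saw_41 and dowel_d below 0.012 m) and horizontal distance between saw_41 and arbor between 0.105 and 0.175 m and height (world z) of saw_41 between 0.016 and 0.024 m and (horizontal distance between saw_51 and dowel_a below 0.012 m or horizontal distance between saw_51 and dowel_b below 0.012 m or horizontal distance between saw_51 and dowel_c below 0.012 m or horizontal distance between saw_51 and dowel_d below 0.012 m) and horizontal distance between saw_51 and arbor between 0.181 and 0.251 m and height (world z) of saw_51 between 0.016 and 0.024 m and (horizontal distance between saw_64 and dowel_a below 0.012 m or horizontal distance between saw_64 and dowel_b below 0.012 m or horizontal distance between saw_64 and dowel_c below 0.012 m or horizontal distance between saw_64 and dowel_d below 0.012 m) and horizontal distance between saw_64 and arbor between 0.257 and 0.327 m and height (world z) of saw_64 between 0.016 and 0.024 m and distance of each of arbor, wax_tin from where it was at the start of the episode below 0.025 m); the robot touches nothing.
It fails at once if a hole saw is tipped over (angle between any of saw_32, saw_41, saw_51, saw_64's own z axis and vertical above 0.7 rad).
It fails at once if the arbor is pushed away (distance of arbor from where it was at the start of the episode above 0.025 m).
It fails at once if the wax tin is pushed away (distance of wax_tin from where it was at the start of the episode above 0.025 m).
It also fails if it takes over 88 s, if anything falls off the work surface, if the arm or the gripper's body presses on something with over 40 N, if the wrist force passes 120 N, or if a joint passes its speed limit or range.

## Working session

There is one attempt and no reset: what is moved stays moved. The work goes in short steps, Python scripts to look and compute and a tool call to move; the robot and the scene stay as the last step left them, time stands still between calls to the robot, and variables do not carry over. Pictures are saved under pics/ and viewed, and the job is handed in when it is done.

Besides the shell and the picture viewer there is one more tool, called after "Request:" by a JSON object that holds its "api" and its "payload", one argument or row to a line. play_rows: Moves the arm, as the interface text tells. Its arguments: {"type":"object","properties":{"moves":{"type":"array"}},"required":["moves"]}

```bash
mkdir -p pics; python3 - <<'E'
from station import robot
import cv2,numpy as np
s=robot.observe()
print(s['clock'],s['tcp_pos'],s['tool_rot'],s['grip_width'])
for n in ("scene","top","wrist"):
    c=robot.read_camera(n); cv2.imwrite(f'pics/{n}0.png',c['image'][:,:,::-1])
    print(n,c['intrinsics'].tolist(),c['dist'],np.round(c['T'],4).tolist())
E
```

```text
0.0 [0.22524804 0.52867465 0.40381952] [-2.58725872e-04  2.00019432e-01  9.79791425e-01 -9.60584707e-04] 0.08518852442631694
scene [[398.65814138275425, 0.0, 318.14108811505463], [0.0, 398.65814138275425, 194.73457027284698], [0.0, 0.0, 1.0]] [0.00842829 0.         0.         0.         0.        ] [[0.7289, -0.3624, 0.5808, 1.1146], [0.6846, 0.3893, -0.6163, -0.5412], [-0.0028, 0.8468, 0.5319, 0.5578], [0.0, 0.0, 0.0, 1.0]]
top [[407.5043595158213, 0.0, 314.358288873198], [0.0, 407.5043595158213, 195.4398829925787], [0.0, 0.0, 1.0]] [-0.09604064  0.          0.          0.          0.        ] [[-0.0104, 0.995, -0.0991, 0.4301], [-0.9999, -0.0105, -0.001, 0.0526], [-0.002, 0.0991, 0.9951, 1.2379], [0.0, 0.0, 0.0, 1.0]]
wrist [[299.6617494165652, 0.0, 318.517581248043], [0.0, 299.6617494165652, 199.7133481356208], [0.0, 0.0, 1.0]] [-0.01787258  0.          0.          0.          0.        ] [[0.392, -0.8758, -0.2816, 0.1535], [0.9199, 0.3725, 0.1221, 0.5595], [-0.002, -0.3069, 0.9517, 0.3739], [0.0, 0.0, 0.0, 1.0]]
```

View pics/top0.png

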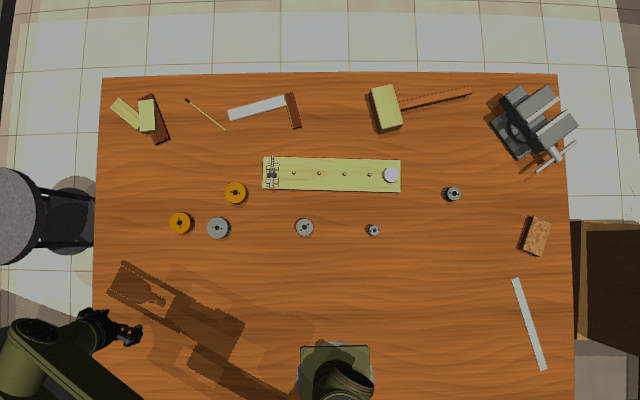

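View pics/scene0.png

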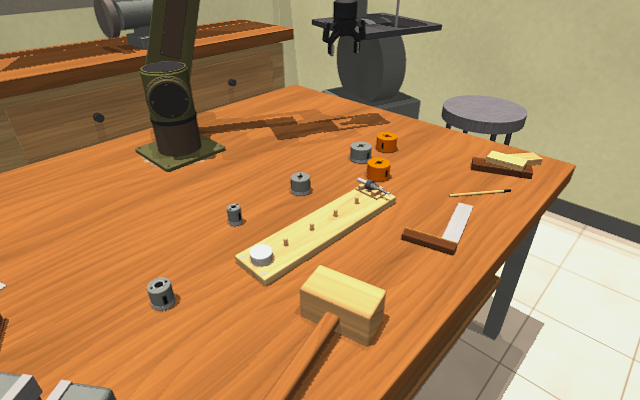

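View pics/wrist0.png

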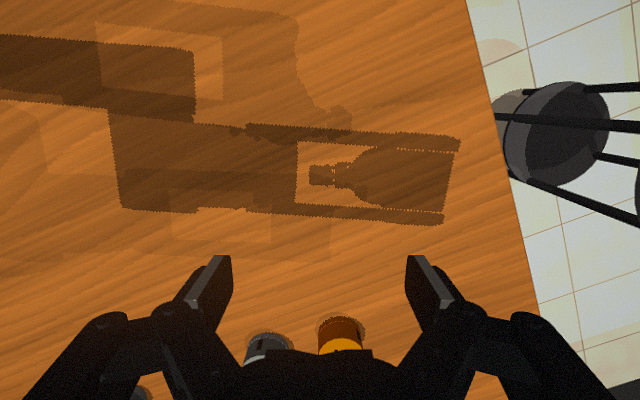

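Candidates in the top view: grey cups at about (217,228), (305,227), (373,230) and (453,194). The two orange look-alikes are at (235,193) and (180,222). The arbor is at (271,172) at the left end and the wax tin at (391,174) at the right. Next I'll measure them.

```bash
cat > h.py <<'E'
from station import robot
import cv2,numpy as np
def ray(c,uv):
    uv=np.asarray(uv,float).reshape(-1,1,2)
    p=cv2.undistortPoints(uv,c['intrinsics'],c['dist']).reshape(-1,2)
    d=np.c_[p[:,0],-p[:,1],-np.ones(len(p))]@c['T'][:3,:3].T
    return c['T'][:3,3],d
def onz(c,uv,z):
    o,d=ray(c,uv); return o+d*((z-o[2])/d[:,2])[:,None]
def proj(c,P):
    P=np.atleast_2d(np.asarray(P,float)); T=np.linalg.inv(c['T']); q=P@T[:3,:3].T+T[:3,3]
    q=q*[1,-1,-1]
    return cv2.projectPoints(q,np.zeros(3),np.zeros(3),c['intrinsics'],c['dist'])[0].reshape(-1,2)
E
python3 - <<'E'
from h import *
c=robot.read_camera('top'); im=c['image']
hsv=cv2.cvtColor(im,cv2.COLOR_RGB2HSV)
m=((hsv[:,:,1]<70)&(hsv[:,:,2]>60)).astype(np.uint8)*255
for (u,v) in [(217,228),(305,227),(373,230),(453,194),(391,174)]:
    sub=np.zeros_like(m); sub[v-18:v+18,u-18:u+18]=m[v-18:v+18,u-18:u+18]
    cs=max(cv2.findContours(sub,cv2.RETR_EXTERNAL,cv2.CHAIN_APPROX_NONE)[0],key=cv2.contourArea)
    (x,y),r=cv2.minEnclosingCircle(cs)
    P=onz(c,[[x,y],[x-r,y],[x+r,y]],0.045 if v!=174 else .041)
    print((u,v),np.round((x,y,r),1),np.round(P[0],4),'d',np.linalg.norm(P[1]-P[2]))
crop=im[140:250,160:480]; cv2.imwrite('pics/crop_top.png',cv2.resize(crop,(800,275),interpolation=cv2.INTER_CUBIC)[:,:,::-1])
c=robot.read_camera('scene'); crop=c['image'][120:320,130:430]; cv2.imwrite('pics/crop_sc.png',cv2.resize(crop,(800,533),interpolation=cv2.INTER_CUBIC)[:,:,::-1])
E
```

```text
(217, 228) [217.3 227.3  10.9] [0.4578 0.3398 0.045 ] d 0.06491607951984912
(305, 227) [304.4 226.6   8.7] [0.4577 0.0837 0.045 ] d 0.05111998815550253
(373, 230) [373.7 229.9   5.4] [ 0.4458 -0.1188  0.045 ] d 0.03164047107942878
(453, 194) [453.7 192.9   6.7] [ 0.5522 -0.3608  0.045 ] d 0.041081522242628225
(391, 174) [391.  174.5   8. ] [ 0.6095 -0.175   0.041 ] d 0.048035506233834346
```

View pics/crop_top.png

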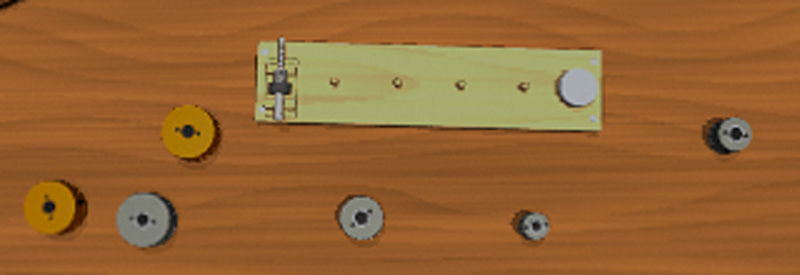

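View pics/crop_sc.png

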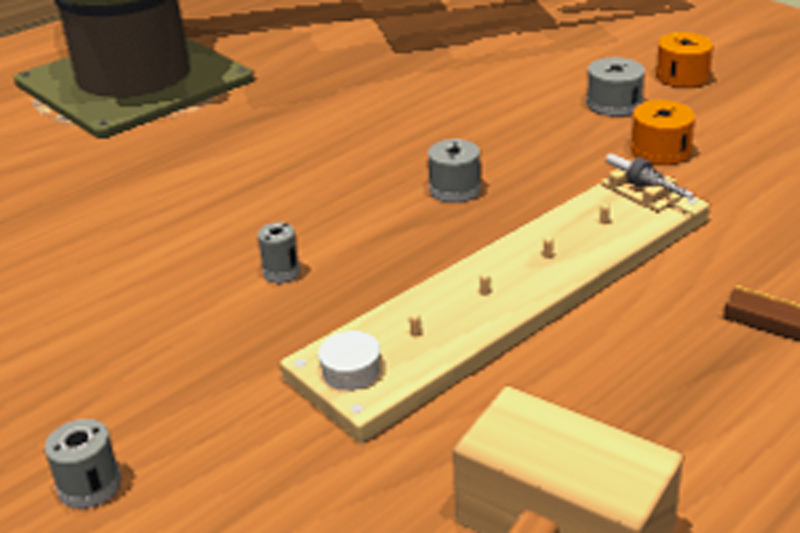

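The grey diameters come out at 65, 51, 32 and 41 mm, which matches the list. The scene crop shows plain grey cups and both orange cups are separate from them. The arbor is at the +y end. Next, the dowels, from both views.

```bash
python3 - <<'E'
from h import *
c=robot.read_camera('top'); s=robot.read_camera('scene')
# rough dowel tips from crops
pt=np.array([[334,81],[397,83],[461,85],[523,87]])/2.5+[160,140]
im=c['image'][150:200,250:420]; cv2.imwrite('pics/d_top.png',cv2.resize(im,(800,235),interpolation=cv2.INTER_CUBIC)[:,:,::-1])
im=s['image'][180:280,230:400]; cv2.imwrite('pics/d_sc.png',cv2.resize(im,(800,470),interpolation=cv2.INTER_CUBIC)[:,:,::-1])
# refine: dark blob in gray on board
g=cv2.cvtColor(c['image'],cv2.COLOR_RGB2GRAY).astype(float)
out=[]
for u,v in pt:
    u0,v0=int(round(u)),int(round(v)); w=g[v0-5:v0+6,u0-5:u0+6]; k=np.clip(np.median(w)-15-w,0,None)
    ys,xs=np.mgrid[v0-5:v0+6,u0-5:u0+6]; out.append([(k*xs).sum()/k.sum(),(k*ys).sum()/k.sum()])
P=onz(c,out,.032); print(np.round(out,1).tolist()); print(np.round(P,4)); print(np.linalg.norm(np.diff(P,axis=0),axis=1))
ps=np.array([[605,208],[548,241],[485,278],[415,318]])/(800/300)+[130,120]
print(np.round(onz(s,ps,.038),4))
print('proj feet scene',proj(s,np.c_[P[:,:2],np.full(4,.038)]).round(1).tolist(), ps.round(1).tolist())
# saw caps in scene
print('caps scene',proj(s,[[.4578,.3398,.045],[.4577,.0837,.045],[.4458,-.1188,.045],[.5522,-.3608,.045]]).round(1).tolist())
# scene orange
for q in ((235,193),(180,222),(271,172)): print(q,onz(c,[q],.045).round(3))
E
```

```text
[[293.2, 172.8], [318.4, 173.1], [343.5, 173.9], [368.6, 174.6]]
[[ 0.619   0.1164  0.032 ]
 [ 0.6172  0.0409  0.032 ]
 [ 0.6141 -0.034   0.032 ]
 [ 0.6113 -0.1092  0.032 ]]
[0.07547709 0.0750404  0.07522241]
[[ 0.6257  0.114   0.038 ]
 [ 0.6227  0.0389  0.038 ]
 [ 0.6202 -0.037   0.038 ]
 [ 0.6167 -0.1121  0.038 ]]
proj feet scene [[355.3, 196.6], [334.3, 209.1], [310.8, 222.5], [284.9, 237.5]] [[356.9, 198.0], [335.5, 210.4], [311.9, 224.2], [285.6, 239.2]]
caps scene [[360.0, 145.8], [299.1, 176.7], [232.9, 206.6], [157.9, 284.8]]
(235, 193) [[0.559 0.288 0.045]]
(180, 222) [[0.474 0.452 0.045]]
(271, 172) [[0.62  0.182 0.045]]
```

View pics/d_top.png

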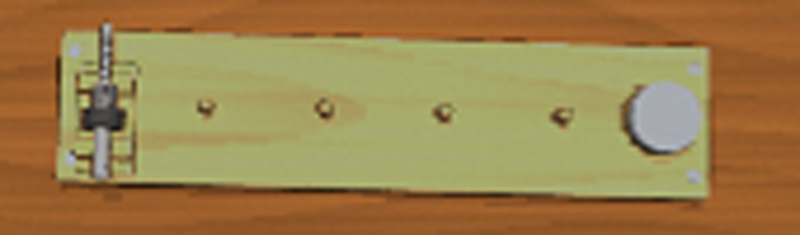

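View pics/d_sc.png

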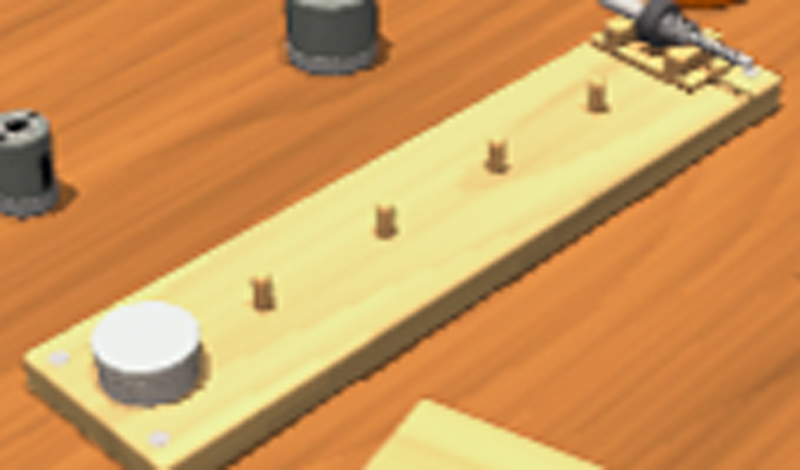

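```bash
cat >> h.py <<'E'
from scipy.spatial.transform import Rotation as Rn
def go(x,y,z):
    s=robot.observe(); q=np.array(s['tool_rot']); R=Rn.from_quat(q[[1,2,3,0]])
    Rt=Rn.from_matrix(np.array([[0,1,0],[1,0,0],[0,0,-1]]).T)
    d=R.inv().apply(np.array([x,y,z])-s['tcp_pos'])*100
    print('t',s['clock'],'pos',np.round(s['tcp_pos'],4),'txyz cm',d.round(2),'a',(R.inv()*Rt).as_rotvec().round(3),'w',round(s['grip_width'],4),'F',np.round(s['wrist_force'],1))
E
python3 -c "
from h import *
go(.458,.340,.26)"
```

```text
t 0.35 pos [0.2254 0.5289 0.4045] txyz cm [-28.8   -8.25  14.45] a [-0.     0.     1.168] w 0.0853 F [ 0.3  0.3 -0.3]
```

Request:
{"api": "play_rows", "payload": {
  "moves": [
    {"tx": -28.8,"ty": -8.2,"tz": 14.4,"az": 1.168,"hand": -1},
    {"tx": -28.8,"ty": -8.2,"tz": 14.4,"az": 1.168,"hand": -1},
    {"tx": -28.8,"ty": -8.2,"tz": 14.4,"az": 1.168,"hand": -1},
    {"tx": -28.8,"ty": -8.2,"tz": 14.4,"az": 1.168,"hand": -1},
    {"tx": -28.8,"ty": -8.2,"tz": 14.4,"az": 1.168,"hand": -1},
    {"tx": -28.8,"ty": -8.2,"tz": 14.4,"az": 1.168,"hand": -1},
    {"tx": -28.8,"ty": -8.2,"tz": 14.4,"az": 1.168,"hand": -1},
    {"tx": -28.8,"ty": -8.2,"tz": 14.4,"az": 1.168,"hand": -1},
    {"tx": -28.8,"ty": -8.2,"tz": 14.4,"az": 1.168,"hand": -1},
    {"tx": -28.8,"ty": -8.2,"tz": 14.4,"az": 1.168,"hand": -1}
  ]
}}

```text
schema error: expected keys tx, ty, tz, ax, ay, az, hand
```

```bash
python3 -c "
from h import *
go(.458,.340,.26)
c=robot.read_camera('wrist'); im=c['image'].copy()
ths=np.linspace(0,6.28,24); P=np.c_[.4578+.032*np.cos(ths),.3398+.032*np.sin(ths),0*ths+.045]
for p in proj(c,P): cv2.circle(im,tuple(int(v) for v in p),1,(255,0,0),-1)
cv2.imwrite('pics/w1.png',im[:,:,::-1])"
```

```text
t 0.35 pos [0.2254 0.5289 0.4045] txyz cm [-28.8   -8.25  14.45] a [-0.     0.     1.168] w 0.0853 F [ 0.3  0.3 -0.3]
```

View pics/w1.png

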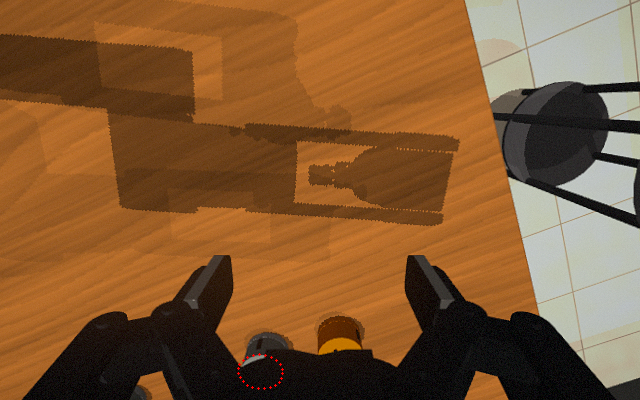

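The move was refused because every key is required. The wrist view is unchanged; the predicted cap ring sits at about (261,372), on the grey cup. I'll send it again with all keys.

Request:
{"api": "play_rows", "payload": {
  "moves": [
    {"tx": -28.8,"ty": -8.2,"tz": 14.4,"ax": 0,"ay": 0,"az": 1.168,"hand": -1},
    {"tx": -28.8,"ty": -8.2,"tz": 14.4,"ax": 0,"ay": 0,"az": 1.168,"hand": -1},
    {"tx": -28.8,"ty": -8.2,"tz": 14.4,"ax": 0,"ay": 0,"az": 1.168,"hand": -1},
    {"tx": -28.8,"ty": -8.2,"tz": 14.4,"ax": 0,"ay": 0,"az": 1.168,"hand": -1},
    {"tx": -28.8,"ty": -8.2,"tz": 14.4,"ax": 0,"ay": 0,"az": 1.168,"hand": -1},
    {"tx": -28.8,"ty": -8.2,"tz": 14.4,"ax": 0,"ay": 0,"az": 1.168,"hand": -1},
    {"tx": -28.8,"ty": -8.2,"tz": 14.4,"ax": 0,"ay": 0,"az": 1.168,"hand": -1},
    {"tx": -28.8,"ty": -8.2,"tz": 14.4,"ax": 0,"ay": 0,"az": 1.168,"hand": -1},
    {"tx": -28.8,"ty": -8.2,"tz": 14.4,"ax": 0,"ay": 0,"az": 1.168,"hand": -1},
    {"tx": -28.8,"ty": -8.2,"tz": 14.4,"ax": 0,"ay": 0,"az": 1.168,"hand": -1}
  ]
}}

```text
clock: 1.4
tcp_pos: [0.4583, 0.3407, 0.2608]
tool_rot: [-0.0, 0.706, 0.708, 0.0]
wrist_force: [-0.0, 0.0, 0.2]
grip_width: 0.0851
```

```bash
python3 -c "
from h import *
go(.458,.340,.18)
c=robot.read_camera('wrist'); im=c['image'].copy()
ths=np.linspace(0,6.28,24); P=np.c_[.4578+.032*np.cos(ths),.3398+.032*np.sin(ths),0*ths+.045]
for p in proj(c,P): cv2.circle(im,tuple(int(v) for v in p),1,(255,0,0),-1)
cv2.imwrite('pics/w2.png',im[:,:,::-1])"
```

```text
t 1.4 pos [0.4583 0.3407 0.2608] txyz cm [-0.08 -0.03  8.08] a [-0.    -0.     0.003] w 0.0851 F [-0.   0.   0.2]
```

View pics/w2.png

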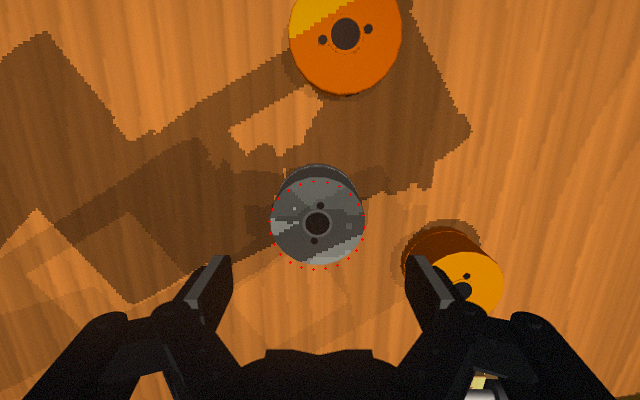

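The wrist view shows the grey 64 mm cap at (317,223), inside the predicted ring to within about 3 px and midway between the fingers. The orange cups, at (345,40) and (465,280), are clear. I'll go down and grip.

Request:
{"api": "play_rows", "payload": {
  "moves": [
    {"tx": -0.1,"ty": 0,"tz": 4,"ax": 0,"ay": 0,"az": 0,"hand": -1},
    {"tx": -0.1,"ty": 0,"tz": 7,"ax": 0,"ay": 0,"az": 0,"hand": -1},
    {"tx": -0.1,"ty": 0,"tz": 8.1,"ax": 0,"ay": 0,"az": 0,"hand": -1},
    {"tx": -0.1,"ty": 0,"tz": 8.1,"ax": 0,"ay": 0,"az": 0,"hand": 1},
    {"tx": -0.1,"ty": 0,"tz": 8.1,"ax": 0,"ay": 0,"az": 0,"hand": 1},
    {"tx": -0.1,"ty": 0,"tz": 8.1,"ax": 0,"ay": 0,"az": 0,"hand": 1},
    {"tx": -0.1,"ty": 0,"tz": 8.1,"ax": 0,"ay": 0,"az": 0,"hand": 1},
    {"tx": -0.1,"ty": 0,"tz": 8.1,"ax": 0,"ay": 0,"az": 0,"hand": 1},
    {"tx": -0.1,"ty": 0,"tz": 8.1,"ax": 0,"ay": 0,"az": 0,"hand": 1},
    {"tx": -0.1,"ty": 0,"tz": 8.1,"ax": 0,"ay": 0,"az": 0,"hand": 1}
  ]
}}

```text
clock: 2.45
tcp_pos: [0.4586, 0.3399, 0.1805]
tool_rot: [0.0, 0.707, 0.707, 0.001]
wrist_force: [-1.3, 0.7, 4.7]
grip_width: 0.0628
```

```bash
python3 -c "
from h import *
go(.6123,-.1115,.30)"
```

```text
t 2.45 pos [0.4586 0.3399 0.1805] txyz cm [-45.12  15.39 -11.97] a [ 0.001 -0.001 -0.   ] w 0.0628 F [-1.3  0.7  4.7]
```

Request:
{"api": "play_rows", "payload": {
  "moves": [
    {"tx": 0,"ty": 0,"tz": -3,"ax": 0,"ay": 0,"az": 0,"hand": 1},
    {"tx": 0,"ty": 0,"tz": -7,"ax": 0,"ay": 0,"az": 0,"hand": 1},
    {"tx": -2,"ty": 0.5,"tz": -11,"ax": 0,"ay": 0,"az": 0,"hand": 1},
    {"tx": -6,"ty": 2,"tz": -12,"ax": 0,"ay": 0,"az": 0,"hand": 1},
    {"tx": -10,"ty": 3.5,"tz": -12,"ax": 0,"ay": 0,"az": 0,"hand": 1},
    {"tx": -14,"ty": 5,"tz": -12,"ax": 0,"ay": 0,"az": 0,"hand": 1},
    {"tx": -18,"ty": 6.5,"tz": -12,"ax": 0,"ay": 0,"az": 0,"hand": 1},
    {"tx": -22,"ty": 8,"tz": -12,"ax": 0,"ay": 0,"az": 0,"hand": 1},
    {"tx": -26,"ty": 9.5,"tz": -12,"ax": 0,"ay": 0,"az": 0,"hand": 1},
    {"tx": -30,"ty": 11,"tz": -12,"ax": 0,"ay": 0,"az": 0,"hand": 1}
  ]
}}

```text
clock: 3.45
tcp_pos: [0.5683, 0.0378, 0.2994]
tool_rot: [-0.0, 0.707, 0.707, -0.0]
wrist_force: [0.3, 0.7, -0.6]
grip_width: 0.0625
```

```bash
python3 -c "
from h import *
go(.6123,-.1115,.26)"
```

```text
t 3.45 pos [0.5683 0.0378 0.2994] txyz cm [-14.93   4.41   3.94] a [-0.001  0.    -0.   ] w 0.0625 F [ 0.3  0.7 -0.6]
```

Request:
{"api": "play_rows", "payload": {
  "moves": [
    {"tx": -4,"ty": 1.2,"tz": 0,"ax": 0,"ay": 0,"az": 0,"hand": 1},
    {"tx": -8,"ty": 2.4,"tz": 1,"ax": 0,"ay": 0,"az": 0,"hand": 1},
    {"tx": -12,"ty": 3.6,"tz": 2,"ax": 0,"ay": 0,"az": 0,"hand": 1},
    {"tx": -14.9,"ty": 4.4,"tz": 4,"ax": 0,"ay": 0,"az": 0,"hand": 1},
    {"tx": -14.9,"ty": 4.4,"tz": 4,"ax": 0,"ay": 0,"az": 0,"hand": 1},
    {"tx": -14.9,"ty": 4.4,"tz": 4,"ax": 0,"ay": 0,"az": 0,"hand": 1},
    {"tx": -14.9,"ty": 4.4,"tz": 4,"ax": 0,"ay": 0,"az": 0,"hand": 1}
  ]
}}

```text
clock: 4.15
tcp_pos: [0.6119, -0.1086, 0.2597]
tool_rot: [-0.001, 0.707, 0.707, -0.0]
wrist_force: [-0.3, 0.6, -1.1]
grip_width: 0.0625
```

```bash
python3 -c "
from h import *
go(.6123,-.1115,.2015)
c=robot.read_camera('scene'); im=c['image'][120:320,170:400]; cv2.imwrite('pics/s3.png',cv2.resize(im,(690,600),interpolation=cv2.INTER_CUBIC)[:,:,::-1])
c=robot.read_camera('wrist');cv2.imwrite('pics/w3.png',c['image'][:,:,::-1])"
```

```text
t 4.15 pos [ 0.6119 -0.1086  0.2597] txyz cm [-0.29  0.05  5.82] a [-0.001 -0.001  0.   ] w 0.0625 F [-0.3  0.6 -1.1]
```

View pics/s3.png

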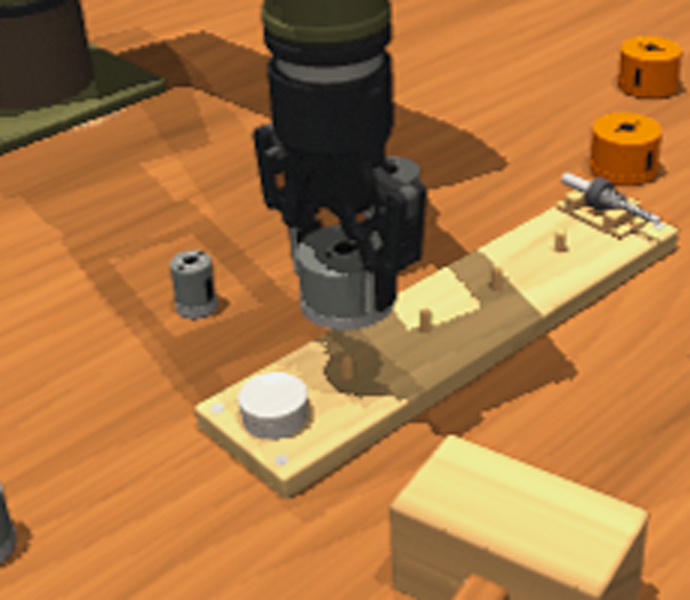

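View pics/w3.png

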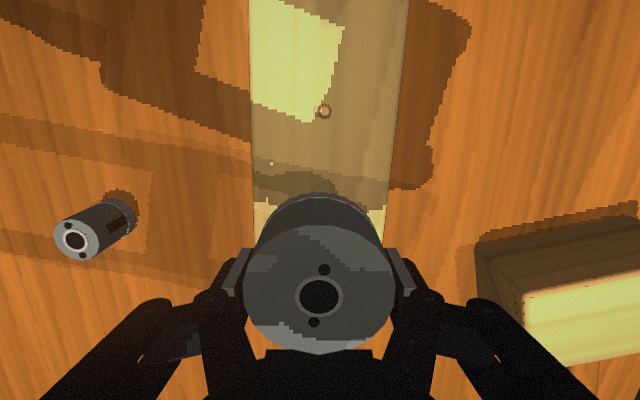

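The saw is held upright at scene crop (345,275), above its dowel at (347,365). The cap hole in the wrist view is at (319,297). I'll check the cap position from those pixels, then lower it.

```bash
python3 -c "
from h import *
c=robot.read_camera('wrist'); print(onz(c,[[319,297]],.124))
# next dowel check with wrist (324,110) top at .038
print(onz(c,[[324,111]],.032)); go(.6123,-.1115,.2015)"
```

```text
[[ 0.6129194  -0.10643966  0.124     ]]
[[ 0.61618807 -0.03418246  0.032     ]]
t 4.3 pos [ 0.6122 -0.1081  0.2604] txyz cm [-0.34  0.01  5.89] a [0.001 0.    0.002] w 0.0624 F [ 0.6  0.8 -2. ]
```

Request:
{"api": "play_rows", "payload": {
  "moves": [
    {"tx": -0.4,"ty": 0,"tz": 1.5,"ax": 0,"ay": 0,"az": 0,"hand": 1},
    {"tx": -0.4,"ty": 0,"tz": 3,"ax": 0,"ay": 0,"az": 0,"hand": 1},
    {"tx": -0.4,"ty": 0,"tz": 4.5,"ax": 0,"ay": 0,"az": 0,"hand": 1},
    {"tx": -0.4,"ty": 0,"tz": 5.5,"ax": 0,"ay": 0,"az": 0,"hand": 1},
    {"tx": -0.4,"ty": 0,"tz": 5.9,"ax": 0,"ay": 0,"az": 0,"hand": 1},
    {"tx": -0.4,"ty": 0,"tz": 5.9,"ax": 0,"ay": 0,"az": 0,"hand": 1}
  ]
}}

```text
clock: 4.9
tcp_pos: [0.6123, -0.1128, 0.2011]
tool_rot: [0.0, 0.707, 0.707, 0.0]
wrist_force: [0.3, -0.4, -1.6]
grip_width: 0.0627
```

```bash
python3 -c "
from h import *
go(.6123,-.1115,.2005)"
```

```text
t 4.9 pos [ 0.6123 -0.1128  0.2011] txyz cm [0.13 0.   0.06] a [0.    0.    0.001] w 0.0627 F [ 0.3 -0.4 -1.6]
```

Request:
{"api": "play_rows", "payload": {
  "moves": [
    {"tx": 0,"ty": 0,"tz": 0.1,"ax": 0,"ay": 0,"az": 0,"hand": 1},
    {"tx": 0,"ty": 0,"tz": 0.1,"ax": 0,"ay": 0,"az": 0,"hand": 0.2},
    {"tx": 0,"ty": 0,"tz": 0.1,"ax": 0,"ay": 0,"az": 0,"hand": -1},
    {"tx": 0,"ty": 0,"tz": 0.1,"ax": 0,"ay": 0,"az": 0,"hand": -1},
    {"tx": 0,"ty": 0,"tz": 0.1,"ax": 0,"ay": 0,"az": 0,"hand": -1},
    {"tx": 0,"ty": 0,"tz": 0.1,"ax": 0,"ay": 0,"az": 0,"hand": -1},
    {"tx": 0,"ty": 0,"tz": 0.1,"ax": 0,"ay": 0,"az": 0,"hand": -1},
    {"tx": 0,"ty": 0,"tz": -3,"ax": 0,"ay": 0,"az": 0,"hand": -1},
    {"tx": 0,"ty": 0,"tz": -7,"ax": 0,"ay": 0,"az": 0,"hand": -1},
    {"tx": 0,"ty": 0,"tz": -10,"ax": 0,"ay": 0,"az": 0,"hand": -1}
  ]
}}

```text
clock: 5.9
tcp_pos: [0.6125, -0.1134, 0.3024]
tool_rot: [0.0, 0.707, 0.707, 0.0]
wrist_force: [1.0, 0.0, 0.0]
grip_width: 0.0854
```

```bash
python3 -c "
from h import *
go(.4577,.0837,.26)
c=robot.read_camera('scene'); im=c['image'][120:320,170:400]; cv2.imwrite('pics/s4.png',cv2.resize(im,(690,600),interpolation=cv2.INTER_CUBIC)[:,:,::-1])
c=robot.read_camera('wrist');cv2.imwrite('pics/w4.png',c['image'][:,:,::-1])"
```

```text
t 5.9 pos [ 0.6125 -0.1134  0.3024] txyz cm [ 19.71 -15.48   4.22] a [ 0.001  0.    -0.   ] w 0.0854 F [1. 0. 0.]
```

View pics/s4.png

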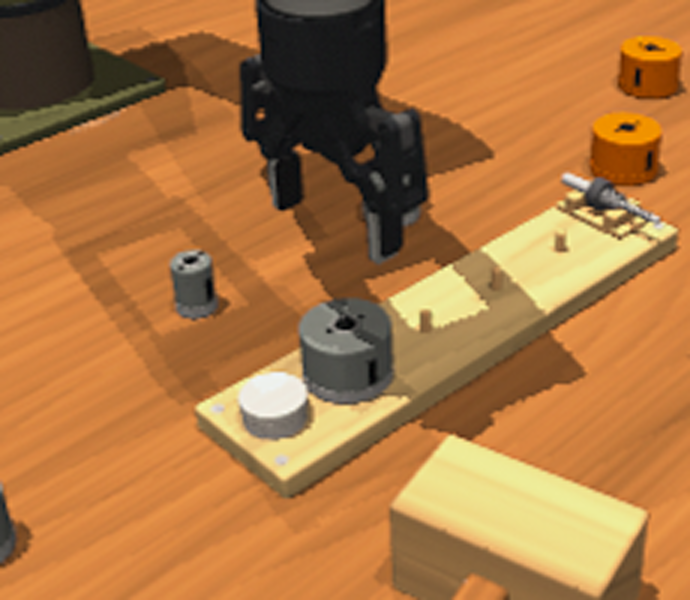

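View pics/w4.png

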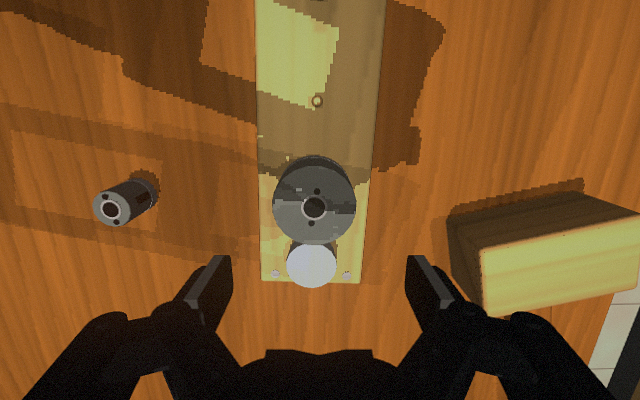

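The 64 saw stands upright on the end dowel: scene crop (347,345), wrist hole (315,207). The tin is untouched. Next is the 51.

Request:
{"api": "play_rows", "payload": {
  "moves": [
    {"tx": 3.5,"ty": -2.5,"tz": 0,"ax": 0,"ay": 0,"az": 0,"hand": -1},
    {"tx": 7,"ty": -5.5,"tz": 0,"ax": 0,"ay": 0,"az": 0,"hand": -1},
    {"tx": 10.5,"ty": -8.5,"tz": 0,"ax": 0,"ay": 0,"az": 0,"hand": -1},
    {"tx": 14,"ty": -11,"tz": 2,"ax": 0,"ay": 0,"az": 0,"hand": -1},
    {"tx": 17.5,"ty": -14,"tz": 4,"ax": 0,"ay": 0,"az": 0,"hand": -1},
    {"tx": 19.7,"ty": -15.5,"tz": 4.2,"ax": 0,"ay": 0,"az": 0,"hand": -1},
    {"tx": 19.7,"ty": -15.5,"tz": 4.2,"ax": 0,"ay": 0,"az": 0,"hand": -1},
    {"tx": 19.7,"ty": -15.5,"tz": 4.2,"ax": 0,"ay": 0,"az": 0,"hand": -1}
  ]
}}

```text
clock: 6.8
tcp_pos: [0.457, 0.084, 0.2584]
tool_rot: [0.0, 0.706, 0.708, -0.0]
wrist_force: [0.8, 0.3, -0.2]
grip_width: 0.0855
```

```bash
python3 -c "
from h import *
go(.4577,.0837,.182)
c=robot.read_camera('wrist'); cv2.imwrite('pics/w5.png',c['image'][:,:,::-1])"
```

```text
t 6.8 pos [0.457  0.084  0.2584] txyz cm [-0.03  0.07  7.64] a [-0.     0.     0.002] w 0.0855 F [ 0.8  0.3 -0.2]
```

View pics/w5.png

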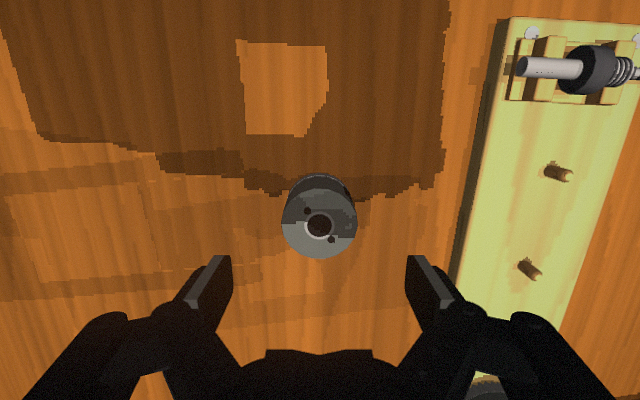

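The 51 cap is at (319,225), midway between the fingers. Going down to grip.

Request:
{"api": "play_rows", "payload": {
  "moves": [
    {"tx": 0,"ty": 0.1,"tz": 4,"ax": 0,"ay": 0,"az": 0,"hand": -1},
    {"tx": 0,"ty": 0.1,"tz": 7,"ax": 0,"ay": 0,"az": 0,"hand": -1},
    {"tx": 0,"ty": 0.1,"tz": 7.6,"ax": 0,"ay": 0,"az": 0,"hand": -1},
    {"tx": 0,"ty": 0.1,"tz": 7.6,"ax": 0,"ay": 0,"az": 0,"hand": 1},
    {"tx": 0,"ty": 0.1,"tz": 7.6,"ax": 0,"ay": 0,"az": 0,"hand": 1},
    {"tx": 0,"ty": 0.1,"tz": 7.6,"ax": 0,"ay": 0,"az": 0,"hand": 1},
    {"tx": 0,"ty": 0.1,"tz": 7.6,"ax": 0,"ay": 0,"az": 0,"hand": 1},
    {"tx": 0,"ty": 0.1,"tz": 7.6,"ax": 0,"ay": 0,"az": 0,"hand": 1},
    {"tx": 0,"ty": 0.1,"tz": 7.6,"ax": 0,"ay": 0,"az": 0,"hand": 1},
    {"tx": 0,"ty": 0.1,"tz": 7.6,"ax": 0,"ay": 0,"az": 0,"hand": 1}
  ]
}}

```text
clock: 7.85
tcp_pos: [0.4589, 0.0835, 0.1841]
tool_rot: [0.001, 0.707, 0.707, 0.001]
wrist_force: [-1.0, -2.3, 7.5]
grip_width: 0.0499
```

```bash
python3 -c "
from h import *
go(.6155,-.0355,.26)"
```

```text
t 7.85 pos [0.4589 0.0835 0.1841] txyz cm [-11.91  15.68  -7.54] a [0.003 0.    0.   ] w 0.0499 F [-1.  -2.3  7.5]
```

Request:
{"api": "play_rows", "payload": {
  "moves": [
    {"tx": 0,"ty": 0,"tz": -3,"ax": 0,"ay": 0,"az": 0,"hand": 1},
    {"tx": 0,"ty": 0,"tz": -7,"ax": 0,"ay": 0,"az": 0,"hand": 1},
    {"tx": -2,"ty": 3,"tz": -8,"ax": 0,"ay": 0,"az": 0,"hand": 1},
    {"tx": -5,"ty": 6,"tz": -8,"ax": 0,"ay": 0,"az": 0,"hand": 1},
    {"tx": -7,"ty": 9.5,"tz": -8,"ax": 0,"ay": 0,"az": 0,"hand": 1},
    {"tx": -9.5,"ty": 12.5,"tz": -8,"ax": 0,"ay": 0,"az": 0,"hand": 1},
    {"tx": -11.9,"ty": 15.7,"tz": -7.5,"ax": 0,"ay": 0,"az": 0,"hand": 1},
    {"tx": -11.9,"ty": 15.7,"tz": -7.5,"ax": 0,"ay": 0,"az": 0,"hand": 1},
    {"tx": -11.9,"ty": 15.7,"tz": -7.5,"ax": 0,"ay": 0,"az": 0,"hand": 1}
  ]
}}

```text
clock: 8.75
tcp_pos: [0.6155, -0.0359, 0.2574]
tool_rot: [-0.0, 0.708, 0.707, -0.0]
wrist_force: [-0.8, 0.9, -2.2]
grip_width: 0.0496
```

```bash
python3 -c "
from h import *
go(.6155,-.0355,.205)
c=robot.read_camera('scene'); im=c['image'][120:320,170:400]; cv2.imwrite('pics/s6.png',cv2.resize(im,(690,600),interpolation=cv2.INTER_CUBIC)[:,:,::-1])
c=robot.read_camera('wrist');cv2.imwrite('pics/w6.png',c['image'][:,:,::-1])
print(onz(c,[[319,297]],.121))"
```

```text
t 8.75 pos [ 0.6155 -0.0359  0.2574] txyz cm [0.04 0.01 5.24] a [-0.001 -0.    -0.001] w 0.0496 F [-0.8  0.9 -2.2]
[[ 0.61502321 -0.03354882  0.121     ]]
```

View pics/s6.png

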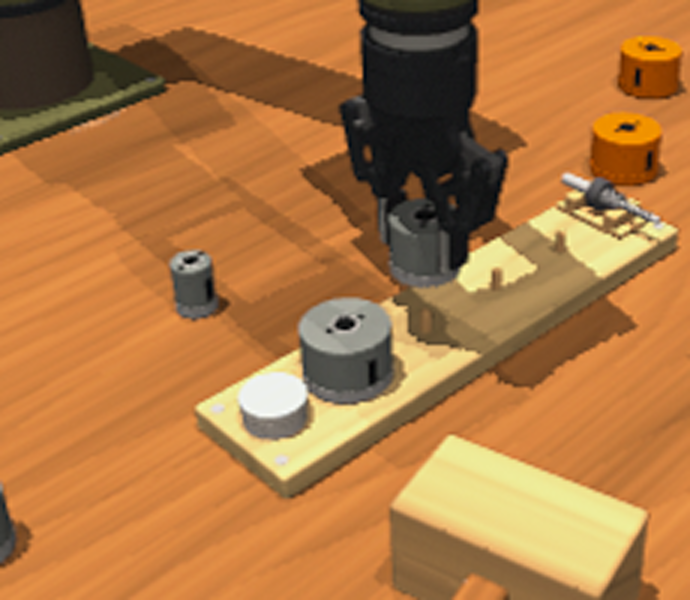

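View pics/w6.png

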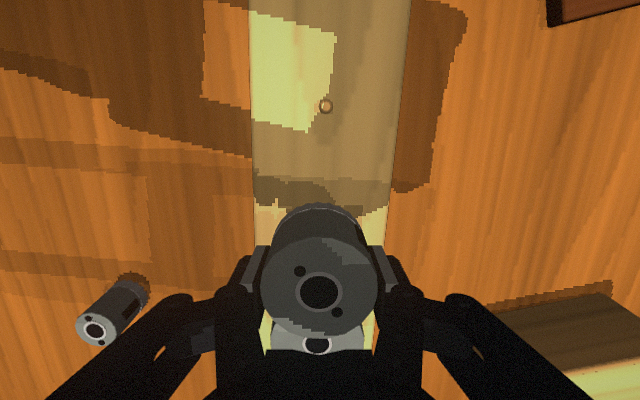

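The saw hangs above the second dowel, in line with it: cap hole at wrist (319,292), scene crop (425,245) over the dowel at (427,320). I'll lower it.

Request:
{"api": "play_rows", "payload": {
  "moves": [
    {"tx": 0,"ty": 0,"tz": 1.5,"ax": 0,"ay": 0,"az": 0,"hand": 1},
    {"tx": 0,"ty": 0,"tz": 3,"ax": 0,"ay": 0,"az": 0,"hand": 1},
    {"tx": 0,"ty": 0,"tz": 4.5,"ax": 0,"ay": 0,"az": 0,"hand": 1},
    {"tx": 0,"ty": 0,"tz": 5.2,"ax": 0,"ay": 0,"az": 0,"hand": 1},
    {"tx": 0,"ty": 0,"tz": 5.3,"ax": 0,"ay": 0,"az": 0,"hand": 1},
    {"tx": 0,"ty": 0,"tz": 5.3,"ax": 0,"ay": 0,"az": 0,"hand": 1}
  ]
}}

```text
clock: 9.45
tcp_pos: [0.615, -0.0349, 0.2051]
tool_rot: [0.0, 0.707, 0.707, 0.0]
wrist_force: [-0.2, 0.1, -1.1]
grip_width: 0.0498
```

Request:
{"api": "play_rows", "payload": {
  "moves": [
    {"tx": 0,"ty": 0,"tz": 0.15,"ax": 0,"ay": 0,"az": 0,"hand": 1},
    {"tx": 0,"ty": 0,"tz": 0.15,"ax": 0,"ay": 0,"az": 0,"hand": 0.2},
    {"tx": 0,"ty": 0,"tz": 0.15,"ax": 0,"ay": 0,"az": 0,"hand": -1},
    {"tx": 0,"ty": 0,"tz": 0.15,"ax": 0,"ay": 0,"az": 0,"hand": -1},
    {"tx": 0,"ty": 0,"tz": 0.15,"ax": 0,"ay": 0,"az": 0,"hand": -1},
    {"tx": 0,"ty": 0,"tz": 0.15,"ax": 0,"ay": 0,"az": 0,"hand": -1},
    {"tx": 0,"ty": 0,"tz": 0.15,"ax": 0,"ay": 0,"az": 0,"hand": -1},
    {"tx": 0,"ty": 0,"tz": -3,"ax": 0,"ay": 0,"az": 0,"hand": -1},
    {"tx": 0,"ty": 0,"tz": -7,"ax": 0,"ay": 0,"az": 0,"hand": -1},
    {"tx": 0,"ty": 0,"tz": -10,"ax": 0,"ay": 0,"az": 0,"hand": -1}
  ]
}}

```text
clock: 10.45
tcp_pos: [0.6155, -0.0354, 0.3064]
tool_rot: [0.0, 0.707, 0.707, 0.0]
wrist_force: [-0.1, 0.1, -0.3]
grip_width: 0.085
```

```bash
python3 -c "
from h import *
go(.5522,-.3608,.27)
c=robot.read_camera('wrist');cv2.imwrite('pics/w7.png',c['image'][:,:,::-1])"
```

```text
t 10.45 pos [ 0.6155 -0.0354  0.3064] txyz cm [-32.54  -6.33   3.64] a [ 0.001  0.    -0.   ] w 0.085 F [-0.1  0.1 -0.3]
```

View pics/w7.png

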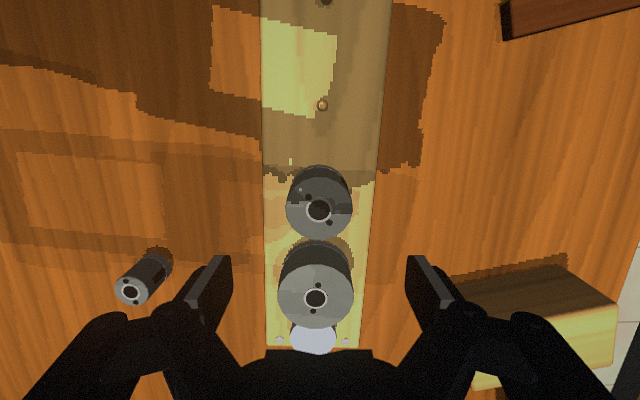

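The 51 (319,209) and the 64 (315,298) both stand upright. Next is the 41.

Request:
{"api": "play_rows", "payload": {
  "moves": [
    {"tx": -4,"ty": -0.8,"tz": 0,"ax": 0,"ay": 0,"az": 0,"hand": -1},
    {"tx": -8,"ty": -1.6,"tz": 0,"ax": 0,"ay": 0,"az": 0,"hand": -1},
    {"tx": -12,"ty": -2.4,"tz": 0,"ax": 0,"ay": 0,"az": 0,"hand": -1},
    {"tx": -16,"ty": -3.2,"tz": 0,"ax": 0,"ay": 0,"az": 0,"hand": -1},
    {"tx": -20,"ty": -4,"tz": 0,"ax": 0,"ay": 0,"az": 0,"hand": -1},
    {"tx": -24,"ty": -4.8,"tz": 1,"ax": 0,"ay": 0,"az": 0,"hand": -1},
    {"tx": -28,"ty": -5.6,"tz": 2.5,"ax": 0,"ay": 0,"az": 0,"hand": -1},
    {"tx": -32.5,"ty": -6.3,"tz": 3.6,"ax": 0,"ay": 0,"az": 0,"hand": -1},
    {"tx": -32.5,"ty": -6.3,"tz": 3.6,"ax": 0,"ay": 0,"az": 0,"hand": -1},
    {"tx": -32.5,"ty": -6.3,"tz": 3.6,"ax": 0,"ay": 0,"az": 0,"hand": -1}
  ]
}}

```text
clock: 11.5
tcp_pos: [0.5516, -0.3616, 0.2678]
tool_rot: [-0.001, 0.708, 0.706, 0.0]
wrist_force: [0.7, 0.3, -0.3]
grip_width: 0.0854
```

```bash
python3 -c "
from h import *
go(.5522,-.3608,.184)
c=robot.read_camera('wrist');cv2.imwrite('pics/w8.png',c['image'][:,:,::-1])"
```

```text
t 11.5 pos [ 0.5516 -0.3616  0.2678] txyz cm [0.07 0.07 8.38] a [-0.001 -0.001 -0.003] w 0.0854 F [ 0.7  0.3 -0.3]
```

View pics/w8.png

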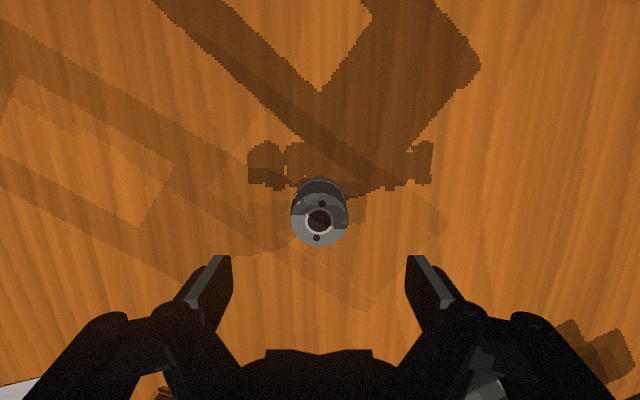

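The 41 is at (319,221), centred between the fingers. Going down to grip.

Request:
{"api": "play_rows", "payload": {
  "moves": [
    {"tx": 0,"ty": 0,"tz": 4,"ax": 0,"ay": 0,"az": 0,"hand": -1},
    {"tx": 0,"ty": 0,"tz": 7.5,"ax": 0,"ay": 0,"az": 0,"hand": -1},
    {"tx": 0,"ty": 0,"tz": 8.4,"ax": 0,"ay": 0,"az": 0,"hand": -1},
    {"tx": 0,"ty": 0,"tz": 8.4,"ax": 0,"ay": 0,"az": 0,"hand": 1},
    {"tx": 0,"ty": 0,"tz": 8.4,"ax": 0,"ay": 0,"az": 0,"hand": 1},
    {"tx": 0,"ty": 0,"tz": 8.4,"ax": 0,"ay": 0,"az": 0,"hand": 1},
    {"tx": 0,"ty": 0,"tz": 8.4,"ax": 0,"ay": 0,"az": 0,"hand": 1},
    {"tx": 0,"ty": 0,"tz": 8.4,"ax": 0,"ay": 0,"az": 0,"hand": 1},
    {"tx": 0,"ty": 0,"tz": 8.4,"ax": 0,"ay": 0,"az": 0,"hand": 1},
    {"tx": 0,"ty": 0,"tz": 8.4,"ax": 0,"ay": 0,"az": 0,"hand": 1}
  ]
}}

```text
clock: 12.55
tcp_pos: [0.5531, -0.3608, 0.1872]
tool_rot: [0.002, 0.707, 0.707, 0.0]
wrist_force: [-0.0, 2.3, 7.5]
grip_width: 0.0394
```

```bash
python3 -c "
from h import *
go(.618,.0405,.275)"
```

```text
t 12.55 pos [ 0.5531 -0.3608  0.1872] txyz cm [40.11  6.52 -8.85] a [ 0.004  0.002 -0.   ] w 0.0394 F [-0.   2.3  7.5]
```

Request:
{"api": "play_rows", "payload": {
  "moves": [
    {"tx": 0,"ty": 0,"tz": -3,"ax": 0,"ay": 0,"az": 0,"hand": 1},
    {"tx": 0,"ty": 0,"tz": -7,"ax": 0,"ay": 0,"az": 0,"hand": 1},
    {"tx": 2,"ty": 0.4,"tz": -11,"ax": 0,"ay": 0,"az": 0,"hand": 1},
    {"tx": 6,"ty": 1,"tz": -12,"ax": 0,"ay": 0,"az": 0,"hand": 1},
    {"tx": 10,"ty": 1.6,"tz": -12,"ax": 0,"ay": 0,"az": 0,"hand": 1},
    {"tx": 14,"ty": 2.3,"tz": -12,"ax": 0,"ay": 0,"az": 0,"hand": 1},
    {"tx": 18,"ty": 3,"tz": -12,"ax": 0,"ay": 0,"az": 0,"hand": 1},
    {"tx": 22,"ty": 3.6,"tz": -12,"ax": 0,"ay": 0,"az": 0,"hand": 1},
    {"tx": 26,"ty": 4.2,"tz": -12,"ax": 0,"ay": 0,"az": 0,"hand": 1},
    {"tx": 30,"ty": 4.9,"tz": -12,"ax": 0,"ay": 0,"az": 0,"hand": 1}
  ]
}}

```text
clock: 13.55
tcp_pos: [0.6011, -0.0588, 0.3054]
tool_rot: [0.0, 0.707, 0.707, 0.0]
wrist_force: [0.4, -0.0, -0.9]
grip_width: 0.0395
```

```bash
python3 -c "
from h import *
go(.618,.0405,.27)"
```

```text
t 13.55 pos [ 0.6011 -0.0588  0.3054] txyz cm [9.93 1.69 3.54] a [ 0.001  0.    -0.   ] w 0.0395 F [ 0.4 -0.  -0.9]
```

Request:
{"api": "play_rows", "payload": {
  "moves": [
    {"tx": 3.5,"ty": 0.6,"tz": 0,"ax": 0,"ay": 0,"az": 0,"hand": 1},
    {"tx": 7,"ty": 1.2,"tz": 0,"ax": 0,"ay": 0,"az": 0,"hand": 1},
    {"tx": 9.9,"ty": 1.7,"tz": 2,"ax": 0,"ay": 0,"az": 0,"hand": 1},
    {"tx": 9.9,"ty": 1.7,"tz": 3.5,"ax": 0,"ay": 0,"az": 0,"hand": 1},
    {"tx": 9.9,"ty": 1.7,"tz": 3.5,"ax": 0,"ay": 0,"az": 0,"hand": 1},
    {"tx": 9.9,"ty": 1.7,"tz": 3.5,"ax": 0,"ay": 0,"az": 0,"hand": 1}
  ]
}}

```text
clock: 14.15
tcp_pos: [0.6181, 0.0385, 0.27]
tool_rot: [0.0, 0.707, 0.707, -0.0]
wrist_force: [0.2, -0.3, -0.5]
grip_width: 0.0394
```

```bash
python3 -c "
from h import *
go(.618,.0405,.2075)
c=robot.read_camera('scene'); im=c['image'][120:320,170:400]; cv2.imwrite('pics/s9.png',cv2.resize(im,(690,600),interpolation=cv2.INTER_CUBIC)[:,:,::-1])
c=robot.read_camera('wrist');cv2.imwrite('pics/w9.png',c['image'][:,:,::-1])
print(onz(c,[[319,292]],.128))"
```

```text
t 14.15 pos [0.6181 0.0385 0.27  ] txyz cm [ 0.2  -0.01  6.25] a [-0.  0.  0.] w 0.0394 F [ 0.2 -0.3 -0.5]
[[0.61939128 0.03786836 0.128     ]]
```

View pics/s9.png

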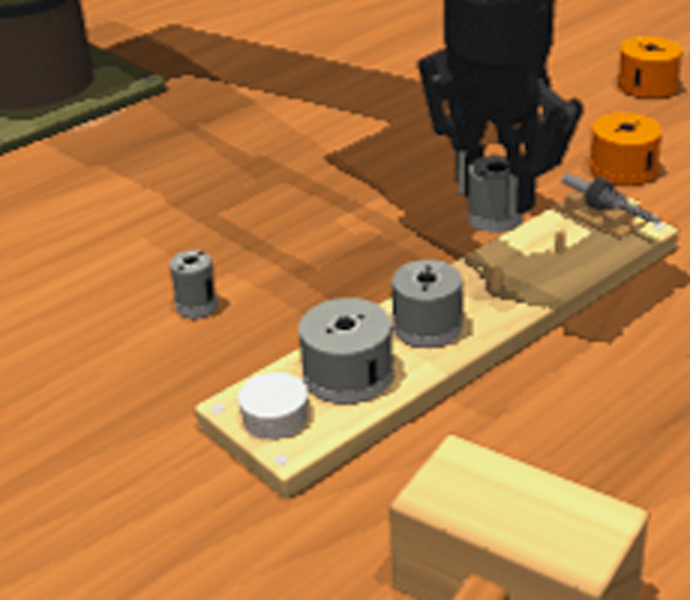

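View pics/w9.png

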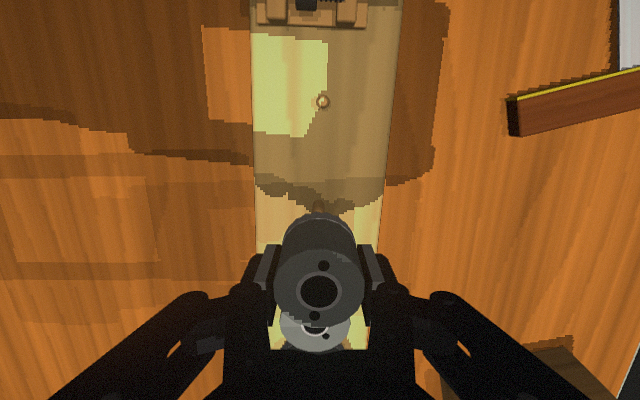

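The 41 hangs above the third dowel: wrist hole (319,291), scene crop (494,195) over the dowel at (496,280). I'll lower it 6.2 cm with a 2 mm correction in y.

Request:
{"api": "play_rows", "payload": {
  "moves": [
    {"tx": 0.2,"ty": 0,"tz": 1.5,"ax": 0,"ay": 0,"az": 0,"hand": 1},
    {"tx": 0.2,"ty": 0,"tz": 3,"ax": 0,"ay": 0,"az": 0,"hand": 1},
    {"tx": 0.2,"ty": 0,"tz": 4.5,"ax": 0,"ay": 0,"az": 0,"hand": 1},
    {"tx": 0.2,"ty": 0,"tz": 5.7,"ax": 0,"ay": 0,"az": 0,"hand": 1},
    {"tx": 0.2,"ty": 0,"tz": 6.2,"ax": 0,"ay": 0,"az": 0,"hand": 1},
    {"tx": 0.2,"ty": 0,"tz": 6.2,"ax": 0,"ay": 0,"az": 0,"hand": 1}
  ]
}}

```text
clock: 14.85
tcp_pos: [0.6184, 0.0402, 0.2078]
tool_rot: [0.0, 0.707, 0.707, 0.0]
wrist_force: [1.1, 0.5, -2.0]
grip_width: 0.0399
```

Request:
{"api": "play_rows", "payload": {
  "moves": [
    {"tx": 0,"ty": 0,"tz": 0.15,"ax": 0,"ay": 0,"az": 0,"hand": 1},
    {"tx": 0,"ty": 0,"tz": 0.15,"ax": 0,"ay": 0,"az": 0,"hand": 0.2},
    {"tx": 0,"ty": 0,"tz": 0.15,"ax": 0,"ay": 0,"az": 0,"hand": -1},
    {"tx": 0,"ty": 0,"tz": 0.15,"ax": 0,"ay": 0,"az": 0,"hand": -1},
    {"tx": 0,"ty": 0,"tz": 0.15,"ax": 0,"ay": 0,"az": 0,"hand": -1},
    {"tx": 0,"ty": 0,"tz": 0.15,"ax": 0,"ay": 0,"az": 0,"hand": -1},
    {"tx": 0,"ty": 0,"tz": 0.15,"ax": 0,"ay": 0,"az": 0,"hand": -1},
    {"tx": 0,"ty": 0,"tz": -3,"ax": 0,"ay": 0,"az": 0,"hand": -1},
    {"tx": 0,"ty": 0,"tz": -7,"ax": 0,"ay": 0,"az": 0,"hand": -1},
    {"tx": 0,"ty": 0,"tz": -10,"ax": 0,"ay": 0,"az": 0,"hand": -1}
  ]
}}

```text
clock: 15.85
tcp_pos: [0.6185, 0.0406, 0.3094]
tool_rot: [0.0, 0.707, 0.707, 0.0]
wrist_force: [0.3, 0.3, -0.1]
grip_width: 0.0856
```

```bash
python3 -c "
from h import *
go(.4458,-.1188,.28)
c=robot.read_camera('wrist');cv2.imwrite('pics/w10.png',c['image'][:,:,::-1])"
```

```text
t 15.85 pos [0.6185 0.0406 0.3094] txyz cm [-15.95 -17.27   2.92] a [ 0.001 -0.    -0.   ] w 0.0856 F [ 0.3  0.3 -0.1]
```

View pics/w10.png

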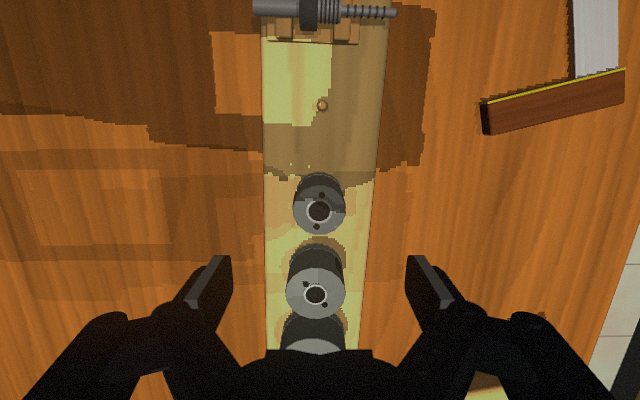

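The 41 (319,211) stands upright in line with the 51 (315,294). The last dowel is at (322,105). Next is the 32.

Request:
{"api": "play_rows", "payload": {
  "moves": [
    {"tx": -3,"ty": -3.3,"tz": 0,"ax": 0,"ay": 0,"az": 0,"hand": -1},
    {"tx": -6,"ty": -6.6,"tz": 0,"ax": 0,"ay": 0,"az": 0,"hand": -1},
    {"tx": -9,"ty": -9.8,"tz": 0,"ax": 0,"ay": 0,"az": 0,"hand": -1},
    {"tx": -12,"ty": -13,"tz": 0,"ax": 0,"ay": 0,"az": 0,"hand": -1},
    {"tx": -15,"ty": -16,"tz": 2,"ax": 0,"ay": 0,"az": 0,"hand": -1},
    {"tx": -16,"ty": -17.3,"tz": 2.9,"ax": 0,"ay": 0,"az": 0,"hand": -1},
    {"tx": -16,"ty": -17.3,"tz": 2.9,"ax": 0,"ay": 0,"az": 0,"hand": -1},
    {"tx": -16,"ty": -17.3,"tz": 2.9,"ax": 0,"ay": 0,"az": 0,"hand": -1}
  ]
}}

```text
clock: 16.7
tcp_pos: [0.4455, -0.1196, 0.2789]
tool_rot: [0.0, 0.708, 0.707, 0.0]
wrist_force: [0.7, 0.4, 0.5]
grip_width: 0.0858
```

```bash
python3 -c "
from h import *
go(.4458,-.1188,.186)
c=robot.read_camera('wrist');cv2.imwrite('pics/w11.png',c['image'][:,:,::-1])"
```

```text
t 16.7 pos [ 0.4455 -0.1196  0.2789] txyz cm [0.08 0.02 9.29] a [ 0.001 -0.    -0.001] w 0.0858 F [0.7 0.4 0.5]
```

View pics/w11.png

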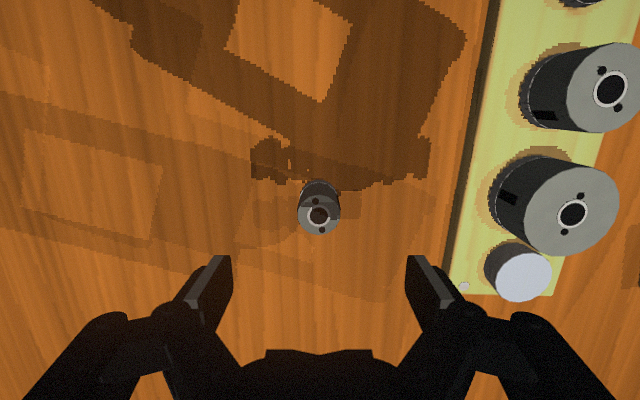

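The 32 is at (319,216), centred. Going down to grip.

Request:
{"api": "play_rows", "payload": {
  "moves": [
    {"tx": 0.1,"ty": 0,"tz": 4,"ax": 0,"ay": 0,"az": 0,"hand": -1},
    {"tx": 0.1,"ty": 0,"tz": 8,"ax": 0,"ay": 0,"az": 0,"hand": -1},
    {"tx": 0.1,"ty": 0,"tz": 9.3,"ax": 0,"ay": 0,"az": 0,"hand": -1},
    {"tx": 0.1,"ty": 0,"tz": 9.3,"ax": 0,"ay": 0,"az": 0,"hand": 0},
    {"tx": 0.1,"ty": 0,"tz": 9.3,"ax": 0,"ay": 0,"az": 0,"hand": 1},
    {"tx": 0.1,"ty": 0,"tz": 9.3,"ax": 0,"ay": 0,"az": 0,"hand": 1},
    {"tx": 0.1,"ty": 0,"tz": 9.3,"ax": 0,"ay": 0,"az": 0,"hand": 1},
    {"tx": 0.1,"ty": 0,"tz": 9.3,"ax": 0,"ay": 0,"az": 0,"hand": 1},
    {"tx": 0.1,"ty": 0,"tz": 9.3,"ax": 0,"ay": 0,"az": 0,"hand": 1},
    {"tx": 0.1,"ty": 0,"tz": 9.3,"ax": 0,"ay": 0,"az": 0,"hand": 1}
  ]
}}

```text
clock: 17.75
tcp_pos: [0.4461, -0.1185, 0.1871]
tool_rot: [0.002, 0.707, 0.707, 0.001]
wrist_force: [0.6, 1.3, 7.5]
grip_width: 0.0306
```

```bash
python3 -c "
from h import *
go(.620,.1165,.30)"
```

```text
t 17.75 pos [ 0.4461 -0.1185  0.1871] txyz cm [ 23.49  17.43 -11.25] a [ 0.004  0.001 -0.   ] w 0.0306 F [0.6 1.3 7.5]
```

Request:
{"api": "play_rows", "payload": {
  "moves": [
    {"tx": 0,"ty": 0,"tz": -3,"ax": 0,"ay": 0,"az": 0,"hand": 1},
    {"tx": 0,"ty": 0,"tz": -7,"ax": 0,"ay": 0,"az": 0,"hand": 1},
    {"tx": 2,"ty": 1.5,"tz": -11,"ax": 0,"ay": 0,"az": 0,"hand": 1},
    {"tx": 5,"ty": 4,"tz": -12,"ax": 0,"ay": 0,"az": 0,"hand": 1},
    {"tx": 9,"ty": 7,"tz": -12,"ax": 0,"ay": 0,"az": 0,"hand": 1},
    {"tx": 12.5,"ty": 9.5,"tz": -12,"ax": 0,"ay": 0,"az": 0,"hand": 1},
    {"tx": 16,"ty": 12,"tz": -12,"ax": 0,"ay": 0,"az": 0,"hand": 1},
    {"tx": 19.5,"ty": 14.5,"tz": -12,"ax": 0,"ay": 0,"az": 0,"hand": 1},
    {"tx": 23.5,"ty": 17.4,"tz": -11,"ax": 0,"ay": 0,"az": 0,"hand": 1},
    {"tx": 23.5,"ty": 17.4,"tz": -10,"ax": 0,"ay": 0,"az": 0,"hand": 1}
  ]
}}

```text
clock: 18.75
tcp_pos: [0.6229, 0.1213, 0.2866]
tool_rot: [0.002, 0.706, 0.708, 0.004]
wrist_force: [0.1, -1.0, -1.1]
grip_width: 0.0305
```

Request:
{"api": "play_rows", "payload": {
  "moves": [
    {"tx": 0,"ty": 0,"tz": 1.5,"ax": 0,"ay": 0,"az": 0,"hand": 1},
    {"tx": 0,"ty": 0,"tz": 1.5,"ax": 0,"ay": 0,"az": 0,"hand": 1},
    {"tx": 0,"ty": 0,"tz": 1.5,"ax": 0,"ay": 0,"az": 0,"hand": 1}
  ]
}}

```text
clock: 19.05
tcp_pos: [0.6186, 0.1162, 0.2706]
tool_rot: [-0.0, 0.707, 0.707, -0.001]
wrist_force: [0.4, -0.2, 0.6]
grip_width: 0.0307
```

```bash
python3 -c "
from h import *
go(.620,.1165,.2075)
c=robot.read_camera('scene'); im=c['image'][120:320,170:400]; cv2.imwrite('pics/s12.png',cv2.resize(im,(690,600),interpolation=cv2.INTER_CUBIC)[:,:,::-1])
c=robot.read_camera('wrist');cv2.imwrite('pics/w12.png',c['image'][:,:,::-1])"
```

```text
t 19.05 pos [0.6186 0.1162 0.2706] txyz cm [0.04 0.15 6.31] a [-0.001  0.    -0.   ] w 0.0307 F [ 0.4 -0.2  0.6]
```

View pics/s12.png

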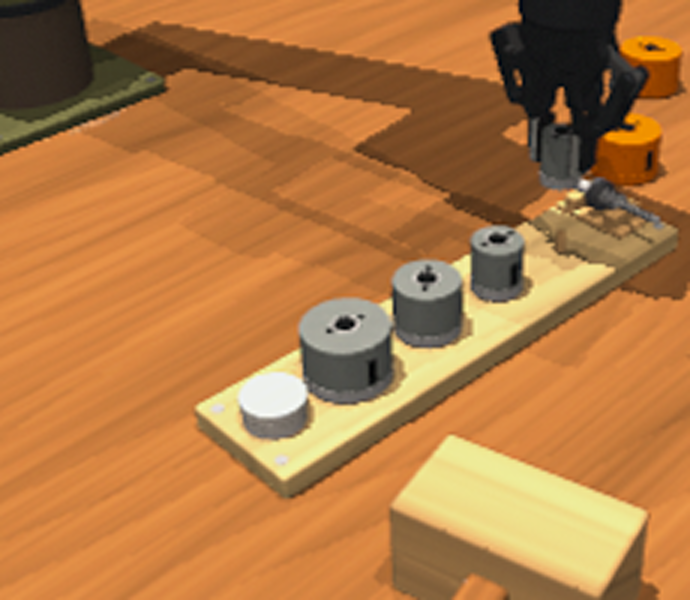

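View pics/w12.png

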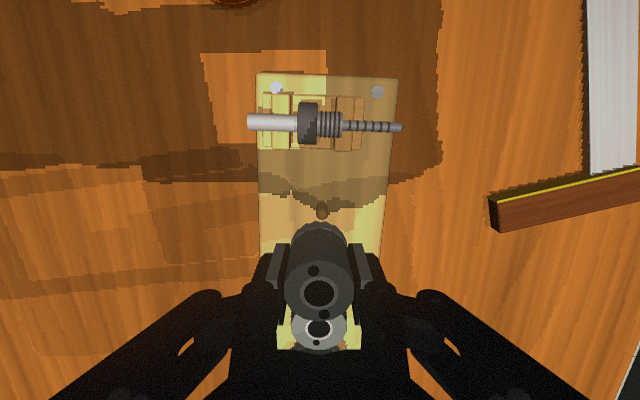

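The wrist view shows the 32's cap hole at (319,291) and the last dowel's tip showing at (322,208). The arbor at (310,123) is clear of the fingers. I'll check both points by rays, since this fit is the tightest.

```bash
python3 -c "
from h import *
c=robot.read_camera('wrist'); print(onz(c,[[319,291]],.045+.2706-.187), onz(c,[[322,205]],.038), onz(c,[[322,218]],.02))
print(proj(c,[[.62,.1165,.038],[.62,.1165,.02]]))
im=c['image'][170:330,240:400]; cv2.imwrite('pics/w13.png',cv2.resize(im,(600,600),interpolation=cv2.INTER_CUBIC)[:,:,::-1]);go(.620,.1165,.2075)"
```

```text
[[0.62016551 0.11601598 0.1286    ]] [[0.62259674 0.12504541 0.038     ]] [[0.62286995 0.10799893 0.02      ]]
[[318.39493858 216.13005699]
 [318.36950191 207.88871604]]
t 19.2 pos [0.6193 0.1161 0.2718] txyz cm [0.04 0.06 6.43] a [ 0.002 -0.    -0.001] w 0.0303 F [-0.1 -0.5 -1.3]
```

View pics/w13.png

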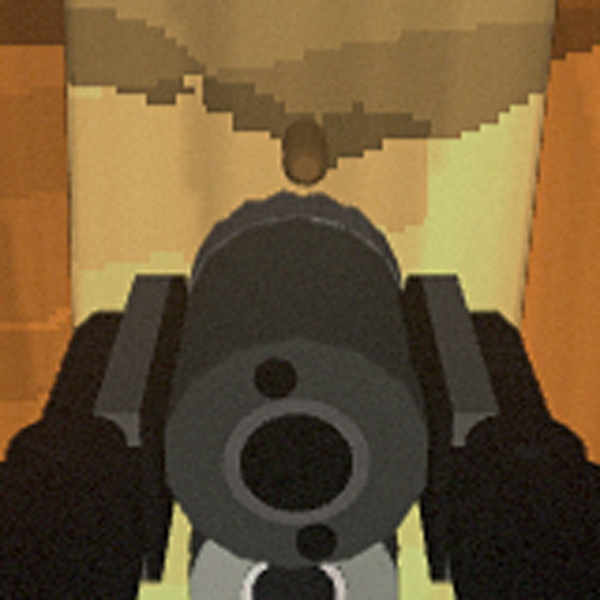

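The dowel tip at (321.6,212.7) puts the dowel about 2 mm further in +x and +y than my target. I'll correct by 2 mm each way while lowering.

Request:
{"api": "play_rows", "payload": {
  "moves": [
    {"tx": 0.2,"ty": 0.2,"tz": 1.5,"ax": 0,"ay": 0,"az": 0,"hand": 1},
    {"tx": 0.2,"ty": 0.2,"tz": 3,"ax": 0,"ay": 0,"az": 0,"hand": 1},
    {"tx": 0.2,"ty": 0.2,"tz": 4.5,"ax": 0,"ay": 0,"az": 0,"hand": 1},
    {"tx": 0.2,"ty": 0.2,"tz": 5.8,"ax": 0,"ay": 0,"az": 0,"hand": 1},
    {"tx": 0.2,"ty": 0.2,"tz": 6.3,"ax": 0,"ay": 0,"az": 0,"hand": 1},
    {"tx": 0.2,"ty": 0.2,"tz": 6.3,"ax": 0,"ay": 0,"az": 0,"hand": 1}
  ]
}}

```text
clock: 19.8
tcp_pos: [0.6211, 0.1185, 0.2075]
tool_rot: [-0.0, 0.707, 0.707, -0.0]
wrist_force: [0.5, -0.1, -0.5]
grip_width: 0.0303
```

Request:
{"api": "play_rows", "payload": {
  "moves": [
    {"tx": 0,"ty": 0,"tz": 0.1,"ax": 0,"ay": 0,"az": 0,"hand": 1},
    {"tx": 0,"ty": 0,"tz": 0.1,"ax": 0,"ay": 0,"az": 0,"hand": 0.4},
    {"tx": 0,"ty": 0,"tz": 0.1,"ax": 0,"ay": 0,"az": 0,"hand": -1},
    {"tx": 0,"ty": 0,"tz": 0.1,"ax": 0,"ay": 0,"az": 0,"hand": -1},
    {"tx": 0,"ty": 0,"tz": 0.1,"ax": 0,"ay": 0,"az": 0,"hand": -1},
    {"tx": 0,"ty": 0,"tz": 0.1,"ax": 0,"ay": 0,"az": 0,"hand": -1},
    {"tx": 0,"ty": 0,"tz": 0.1,"ax": 0,"ay": 0,"az": 0,"hand": -1},
    {"tx": 0,"ty": 0,"tz": -3,"ax": 0,"ay": 0,"az": 0,"hand": -1},
    {"tx": 0,"ty": 0,"tz": -7,"ax": 0,"ay": 0,"az": 0,"hand": -1},
    {"tx": 0,"ty": 0,"tz": -11,"ax": 0,"ay": 0,"az": 0,"hand": -1}
  ]
}}

```text
clock: 20.8
tcp_pos: [0.6209, 0.1186, 0.3181]
tool_rot: [-0.001, 0.707, 0.707, -0.001]
wrist_force: [0.9, 0.6, 0.2]
grip_width: 0.0855
```

Request:
{"api": "play_rows", "payload": {
  "moves": [
    {"tx": 4,"ty": -4,"tz": -4,"ax": 0,"ay": 0,"az": 0,"hand": -1},
    {"tx": 8,"ty": -8,"tz": -4,"ax": 0,"ay": 0,"az": 0,"hand": -1},
    {"tx": 12,"ty": -12,"tz": -4,"ax": 0,"ay": 0,"az": 0,"hand": -1},
    {"tx": 16,"ty": -16,"tz": -4,"ax": 0,"ay": 0,"az": 0,"hand": -1},
    {"tx": 16,"ty": -16,"tz": -4,"ax": 0,"ay": 0,"az": 0,"hand": -1},
    {"tx": 16,"ty": -16,"tz": -4,"ax": 0,"ay": 0,"az": 0,"hand": -1}
  ]
}}

```text
clock: 21.4
tcp_pos: [0.4576, 0.281, 0.3579]
tool_rot: [-0.001, 0.706, 0.709, -0.0]
wrist_force: [0.5, -0.4, -0.1]
grip_width: 0.0855
```

```bash
python3 - <<'E'
from h import *
go(.5,.5,.3)
s=robot.read_camera('scene'); im=s['image'][120:320,170:400]; cv2.imwrite('pics/s14.png',cv2.resize(im,(690,600),interpolation=cv2.INTER_CUBIC)[:,:,::-1])
c=robot.read_camera('top'); im=c['image'][140:250,240:420]; cv2.imwrite('pics/t14.png',cv2.resize(im,(792,484),interpolation=cv2.INTER_CUBIC)[:,:,::-1])
hsv=cv2.cvtColor(c['image'],cv2.COLOR_RGB2HSV)
m=((hsv[:,:,1]<60)&(hsv[:,:,2]>50)).astype(np.uint8)*255
m[:150]=0;m[200:]=0;m[:,:283]=0;m[:,402:]=0
for k in cv2.findContours(m,cv2.RETR_EXTERNAL,cv2.CHAIN_APPROX_NONE)[0]:
    if cv2.contourArea(k)>20:
        (x,y),r=cv2.minEnclosingCircle(k); P=onz(c,[[x,y],[x-r,y],[x+r,y]],.065 if x<382 else .041)
        print(np.round((x,y,r),1),P[0].round(4),'d',round(np.linalg.norm(P[1]-P[2]),4))
E
```

```text
t 21.4 pos [0.4576 0.281  0.3579] txyz cm [21.87  4.35  5.81] a [-0.002 -0.001  0.005] w 0.0855 F [ 0.5 -0.4 -0.1]
[391.  174.5   8. ] [ 0.6095 -0.175   0.041 ] d 0.048
[292.1 170.5   5.5] [0.6206 0.1178 0.065 ] d 0.0319
[344.  171.7   8.7] [ 0.6154 -0.0333  0.065 ] d 0.0506
[318.7 170.8   7. ] [0.6188 0.0404 0.065 ] d 0.041
[370.3 173.1  11.4] [ 0.6106 -0.11    0.065 ] d 0.0669
```

View pics/s14.png

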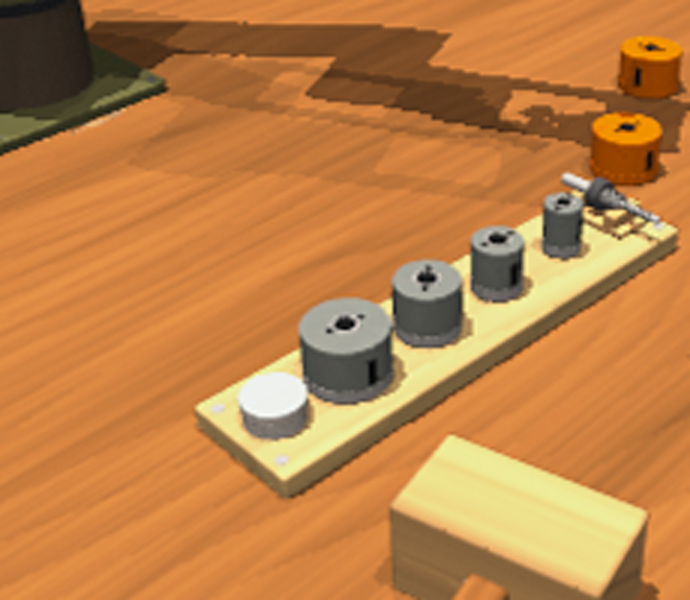

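View pics/t14.png

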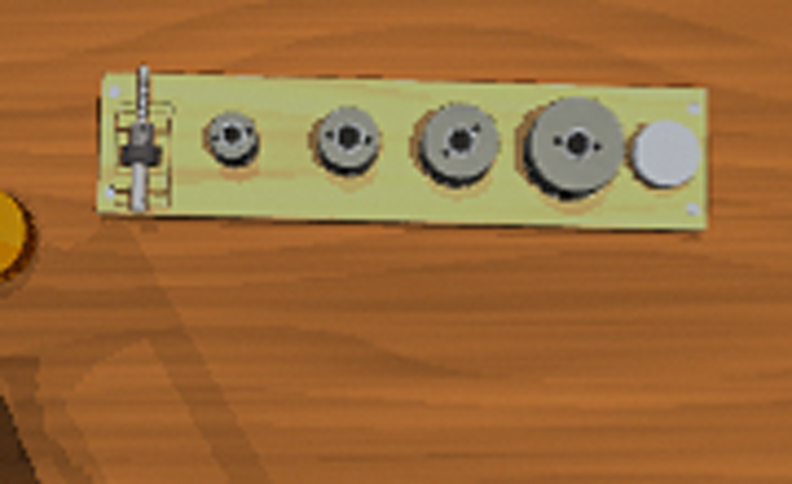

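The four saws stand upright in order, at top crop (233,138), (347,140), (460,145) and (577,147). Each is within 3 mm of its measured dowel. The tin's position is unchanged, the arbor looks unmoved, and the arm is clear. Handing in.

```bash
python3 -c "
from station import robot
print(robot.finish_job())"
```

```text
the job is handed in; nothing more can be done
None
```

All four hole saws are on the rack, one per dowel: 32, 41, 51, then 64 mm, counting from the arbor to the wax tin. I handed the job in at about 21.5 s of the 88 s allowed, and the system reported no verdict.

- **Position:** in the last top view each cap sat within about 3 mm of its measured dowel (the limit is 12 mm). The cap diameters came out at 32, 41, 51 and 67 mm.
- **Upright:** all four look upright and seated in the scene view. I did not measure their tilt or height in numbers.
- **Arbor and tin:** the tin measured at exactly its starting position. I judged the arbor unmoved only by eye. The orange look-alikes were not touched.
- **Disagreements:**
  - The camera views differed by up to about 7 mm on the dowel positions. For the 32, with only 8 mm to spare, I re-aimed by 2 mm using the wrist view before lowering it.
  - The first move call was refused because it left out required keys, and nothing moved.

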